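# Put the dropper bottle into the free bottle cup

### The job

Two small dropper bottles belong in the two low bottle cups, but one of them has been left standing on the worktop between the cups. Find out which cup is still empty and stand the left-out bottle upright in it, never letting it tip over. Leave the bottle that is already in its cup where it is.

Things in the scene. Friction and masses are not known exactly. Their poses are not given: they have to be found in the camera images.
- bottle_out_grip (a point): The left-out bottle, standing free on the worktop: amber glass dropper bottle with black rubber dropper, 102 mm tall, 50 to 100 g: round straight body 33 mm across from its foot to 70 mm up, then neck and dropper (up to 24 mm across). The point lies on its axis, 55 mm above its underside, at a good height to grip the body; its z axis points up along the bottle.
- bottle_in_grip (a point): The bottle already in one of the cups, of the same kind as the left-out one: amber glass dropper bottle with black rubber dropper, 102 mm tall, 50 to 100 g: round straight body 33 mm across from its foot to 70 mm up, then neck and dropper (up to 24 mm across). The point lies on its axis, 55 mm above its underside, at a good height to grip the body; its z axis points up along the bottle.
- holder_1_floor (a point): First cup: centre of the pocket floor (top of the floor) of one of two identical low round aluminium bottle cups with a black rubber foot, fixed to the worktop: wall 72 mm outside diameter, 24 mm high above the worktop, foot 84 mm; round pocket 54 mm across, open at the top, its floor 4 mm above the worktop. Which of the two cups is empty changes from start to start.
- holder_2_floor (a point): Second cup: centre of the pocket floor (top of the floor) of one of two identical low round aluminium bottle cups with a black rubber foot, fixed to the worktop: wall 72 mm outside diameter, 24 mm high above the worktop, foot 84 mm; round pocket 54 mm across, open at the top, its floor 4 mm above the worktop. Which of the two cups is empty changes from start to start.
Things that resemble listed ones, but are neither listed nor needed, are in the scene too. Leave any purple look-alike of the part that bears bottle_in_grip alone.

How it is judged:
At the end, for the whole second after the job is handed in: The left-out bottle stands on the pocket floor of the cup that was empty, within 15 mm of its centre and within 10 degrees of upright, released and at rest; the other bottle is upright in its own cup, within 20 mm of where it was (((horizontal distance between bottle_out_grip and holder_1_floor below 0.015 m and horizontal distance between bottle_in_grip and holder_2_floor below 0.015 m) or (horizontal distance between bottle_out_grip and holder_2_floor below 0.015 m and horizontal distance between bottle_in_grip and holder_1_floor below 0.015 m)) and height (world z) of bottle_out_grip between 0.053 and 0.065 m and angle between each of bottle_out_grip, bottle_in_grip's own z axis and vertical below 0.17 rad and linear speed of bottle_out below 0.02 m/s and distance of bottle_in_grip from where it was at the start of the episode below 0.02 m); the robot touches nothing.
It fails at once if the left-out bottle is tipped by more than about 35 degrees (angle between bottle_out_grip's own z axis and vertical above 0.6 rad).
It fails at once if the bottle that already stood in its cup is moved by more than 20 mm (distance of bottle_in_grip from where it was at the start of the episode above 0.02 m).
It also fails if it takes over 40 s, if anything falls off the work surface, if the arm or the gripper's body presses on something with over 40 N, if the wrist force passes 120 N, or if a joint passes its speed limit or range.

### The arm

A 7-joint arm with a two-finger parallel gripper is mounted at the origin on a cart in front of the work surface, level with it; the furniture and walls round the work are solid. World frame = base frame: x ahead of the robot, y to its left, z up, the work surface at z = 0. Lengths are in m, angles in rad, forces in N, time in s.
With the tool pointing down it reaches from about 0.35 to 0.9 m from the base axis. Payload 8.1 kg.
Tool frame: the origin (TCP) lies on the centre line of the jaws, within the pads' length; the fingertips stand 19 mm ahead of it and the grasp point (between the pads) is the TCP (arm.tip_reach is the distance from the TCP to the fingertips, in m); z points along the fingers, y is the line along which they close (so a half turn about z gives the same grasp; the last joint's range is limited). The gripper opens to 92 mm and grips with 3 to 60 N. Pads are 19 mm wide; open, the fingers measure 130 mm over their backs; the gripper's body (75 mm by 190 mm) begins 47 mm behind the grasp point.
Start: joints at [1.239, 0.434, 0.025, 1.573, -0.012, 1.134, -0.075], TCP at [0.142, -0.609, 0.246] pointing down, gripper open.
Joint ranges: [-2.62, 2.62], [-0.44, 2.09], [-1.27, 1.32], [0.08, 2.57], [-1.32, 4.46], [0.12, 2], [-2.74, 2.74]. Speed limits (rad/s): [2.22, 2.22, 3.01, 3.01, 3.14, 3.14, 3.14].

### API

Orientations are given as a rotation vector (axis times angle).
In Python, from cell import arm gives the robot as it stands.
- The arm moves only by the tool arm_command, never from a script. Its argument "targets" is a list that holds one entry, the list of rows, each a list of 6 numbers: the shift along the tool's x, y, z in m, then the turn, a rotation vector about the tool's x, y, z in rad. A call has 1 to 10 rows; each row shifts and turns the commanded pose from where the row before left it, along the tool's axes as they then stand; what a row does not reach is not made up. A row lasts 1/8 s, in which the tool goes at most 62.5 mm and 10.7 degrees, less where a joint would pass 70% of its speed; a pose out of reach is approached as far as the arm can. A call with a gripper value outside its range is refused whole. "jaw" is the finger opening in m, from 0 to 0.0918, set as the call begins (left out, the last holds). The fingers move at their own pace and stop on an object; "newtons" is the grip in N (left out, the last holds). Time passes only in rows, so rows that do not move let the fingers close. It gives the time, the measured TCP pose, the force, the opening and the grip force at its end, in the units of the state.
- arm.observe(): the state, without advancing time (a new reading comes with each control period).
- arm.get_image(name): name is "scene" or "side" or "wrist"; returns a dict with "pixels" (420x560x3 uint8, red, green, blue), "z_map" (420x560 float32, m along the optical axis (not along the pixel's ray), 0 where there is no reading), "fx", "fy", "cx", "cy" (pixels), "dist" ([k1, k2, p1, p2, k3] as OpenCV has them; the pictures are not rectified), "xyz" and "rotation" of the camera in the world; the wrist camera has in their place "T_tool_cam" (4x4, takes a point from camera to tool coordinates, whose origin is the TCP and whose axes are the flange's). Camera axes: x right, y down, z forward; pixel columns grow to the right and rows downward; lengths in m; the calibration is good to about 2 mm. A picture is of the moment at which its call begins: read the wrist's pose just before it.
- arm.sign_off(): hands the job in; it is judged then, once.
The state is a dict: "clock": time; "joints": joint angles; "dq": joint speeds; "joint_efforts": joint torques, N m; "position": TCP position; "ee_rot": TCP orientation; "force": force on the tool from outside, world axes, zero at the start; "ft_torque": the same for the moment, N m; "width": opening from 0.0 (shut) to 1.0 (fully open); "gripper_force": force on a finger pad.
Only numpy, scipy, OpenCV 4.12 (cv2) and the standard library are available. Lean on these libraries where they do the work, as an engineer would, in place of code of your own. Each camera call takes 0.05 s, during which the arm holds its last target. There are 200 camera calls.

## Working session

There is one attempt and no reset: what is moved stays moved. The work goes in short steps, Python scripts to look and compute and a tool call to move; the robot and the scene stay as the last step left them, time stands still between calls to the robot, and variables do not carry over. Pictures are saved under pics/ and viewed, at most 10 in all, crops included, and the job is handed in when it is done.

Besides the shell and the picture viewer there is one more tool, called after ">>>" as name(argument=value, ...) on one line, values as JSON. arm_command: Moves the arm, as the interface text tells. Its arguments: {"type":"object","properties":{"targets":{"type":"array","items":{"type":"array","items":{"type":"array","items":{"type":"number"}}}},"jaw":{"type":"number"},"newtons":{"type":"number"}},"required":["targets"]}

```bash
mkdir -p pics; cat > h.py <<'E'
import numpy as np, cv2
from scipy.spatial.transform import Rotation as R
from cell import arm
def grab(n):
    s=arm.observe(); im=arm.get_image(n)
    if n=='wrist':
        T=np.eye(4);T[:3,:3]=R.from_rotvec(s['ee_rot']).as_matrix();T[:3,3]=s['position'];im['T']=T@im['T_tool_cam']
    else:
        r=np.array(im['rotation']);r=r if r.shape==(3,3) else R.from_rotvec(r).as_matrix()
        T=np.eye(4);T[:3,:3]=r;T[:3,3]=im['xyz'];im['T']=T
    return im
def cloud(im):
    K=np.array([[im['fx'],0,im['cx']],[0,im['fy'],im['cy']],[0,0,1.]])
    z=im['z_map'];h,w=z.shape
    g=np.stack(np.meshgrid(np.arange(w),np.arange(h)),-1).reshape(-1,1,2).astype(np.float64)
    u=cv2.undistortPoints(g,K,np.array(im['dist'],float)).reshape(h,w,2)
    P=np.dstack([u*z[...,None],z]); W=P@im['T'][:3,:3].T+im['T'][:3,3]; W[z==0]=np.nan
    return W
E
python3 - <<'E'
from h import *
s=arm.observe();print(s)
a=grab('scene');b=grab('side');print(a['rotation'],a['xyz'],b['xyz'])
for n,i in(('a',a),('b',b)):
    cv2.imwrite(f'pics/{n}.png',i['pixels'][...,::-1]);np.save(n+'.npy',cloud(i))
E
```

```text
{'clock': 0.0, 'joints': array([ 1.23937862,  0.43521532,  0.0249695 ,  1.57412277, -0.01160509,
        1.13401204, -0.07508025]), 'dq': array([ 1.18090549e-03, -1.91570955e-03,  1.67854404e-04,  2.45496325e-04,
       -6.44630084e-05,  1.13323162e-03,  1.05676600e-04]), 'joint_efforts': array([-3.44442060e-04, -6.67846942e+01,  9.85129885e-01, -3.14457536e+01,
       -6.05356484e-02,  4.29572293e-02,  2.06328800e-04]), 'position': array([ 0.14160127, -0.60823304,  0.24493975]), 'ee_rot': array([-3.11949351e+00, -3.58385103e-01,  5.05714640e-04]), 'force': array([-0.98447327, -0.19582452, -0.08072007]), 'ft_torque': array([ 0.00507169, -0.01909835,  0.03353042]), 'gripper_force': 0.0, 'width': 1.000507708597396}
[-2.33728566  0.58907415 -0.22185929] [ 0.20501148 -0.64933439  0.790675  ] [0.45766831 0.85483351 0.65292914]
```

View pics/a.png

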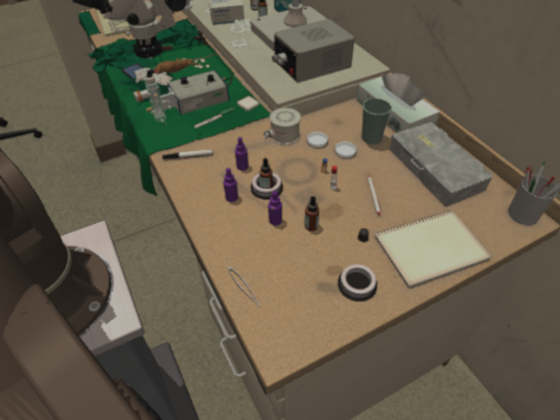

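View pics/b.png

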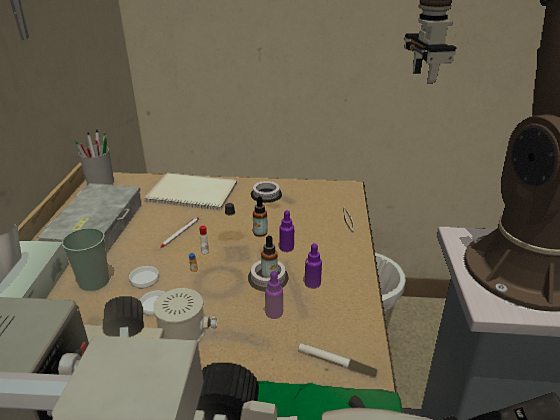

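Scene picture: the amber bottle standing free is at (312,214). An amber bottle stands in a cup at (266,178), and purple look-alikes are at (242,155), (231,186) and (275,208). The empty cup is at (358,282), and a small vial is at (334,178). By the description the left-out bottle is the amber one at (312,214). Next I measure and check it in a crop.

```bash
python3 - <<'E'
from h import *
from scipy.optimize import least_squares
a=cv2.imread('pics/a.png');c=cv2.resize(a[140:310,210:400],None,fx=3.5,fy=3.5,interpolation=cv2.INTER_CUBIC);cv2.imwrite('pics/c.png',c)
A=np.load('a.npy');B=np.load('b.npy')
def fit(P,r=None):
    f=lambda p:np.hypot(*(P[:,:2]-p[:2]).T)-(r or p[2])
    x0=list(P[:,:2].mean(0))+([] if r else [.03]); o=least_squares(f,x0,loss='soft_l1',f_scale=.001);return o.x.round(4),len(P),np.sqrt(np.mean(o.fun**2)).round(4)
def box(W,u0,u1,v0,v1): return W[v0:v1,u0:u1].reshape(-1,3)
for n,W,bs in(('scene',A,dict(out=(300,326,195,235),inn=(255,280,155,200),cup=(330,385,258,305),p1=(265,285,190,228),p2=(222,240,168,205),p3=(233,250,138,172))),('side',B,dict(out=(250,271,195,240),inn=(258,282,235,275),cup=(245,287,172,206),p1=(277,297,208,255),p2=(303,324,242,292),p3=(263,286,270,322)))):
    for k,b in bs.items():
        P=box(W,*b);P=P[np.isfinite(P[:,2])]
        if k=='cup':
            P=P[(P[:,2]>.019)&(P[:,2]<.03)];print(n,k,'mean',P.mean(0).round(4),'mid',((P.max(0)+P.min(0))/2).round(4),np.ptp(P,0).round(3))
        else:
            lo=.03 if k=='inn' else .01
            Q=P[(P[:,2]>lo)&(P[:,2]<.068)];print(n,k,fit(Q,.0165),'top',P[:,2].max().round(3),P[P[:,2]>.08][:,:2].mean(0).round(4))
E
```

```text
scene out (array([ 0.5742, -0.0954]), 280, np.float64(0.0021)) top 0.102 [ 0.572  -0.0992]
scene inn (array([0.5371, 0.0635]), 170, np.float64(0.0021)) top 0.105 [0.5233 0.0159]
scene cup mean [ 0.5749 -0.2804  0.0229] mid [ 0.5753 -0.2791  0.0228] [0.072 0.071 0.008]
scene p1 (array([ 0.5085, -0.0401]), 309, np.float64(0.0228)) top 0.101 [ 0.5062 -0.0447]
scene p2 (array([0.4473, 0.0778]), 257, np.float64(0.0021)) top 0.1 [0.4461 0.074 ]
scene p3 (array([0.5188, 0.1693]), 240, np.float64(0.0023)) top 0.099 [0.5167 0.1654]
side out (array([ 0.5734, -0.095 ]), 345, np.float64(0.046)) top 0.104 [ 0.5617 -0.04  ]
side inn (array([0.5365, 0.0641]), 304, np.float64(0.017)) top 0.104 [0.5325 0.0894]
side cup mean [ 0.5765 -0.2736  0.0221] mid [ 0.5762 -0.2755  0.0224] [0.07  0.079 0.007]
side p1 (array([ 0.5076, -0.0395]), 344, np.float64(0.007)) top 0.102 [ 0.5073 -0.035 ]
side p2 (array([0.4468, 0.0789]), 404, np.float64(0.002)) top 0.1 [0.4467 0.0831]
side p3 (array([0.5186, 0.1686]), 643, np.float64(0.0366)) top 0.102 [0.5176 0.1745]
```

View pics/c.png

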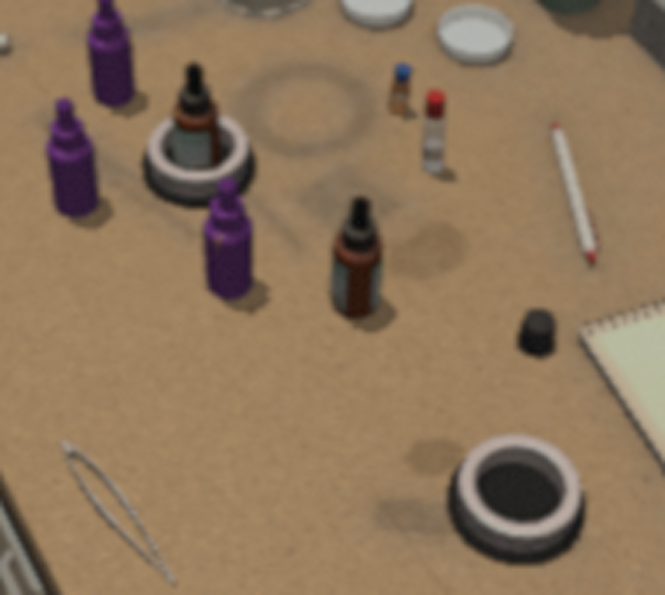

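Crop check: an amber bottle with a black dropper stands free on the worktop, and the lower cup is empty. The bottle is at about (0.574,-0.095) and the cup at about (0.5755,-0.278). The nearest purple bottle is at (0.508,-0.040), so I will close the jaws perpendicular to it, along roughly 50° yaw. First I travel at height.

>>> arm_command(targets=[[[0.027,-0.02,0,0,0,0],[0.027,-0.02,0,0,0,0],[0.027,-0.02,0,0,0,0],[0.027,-0.02,0,0,0,0],[0.027,-0.02,0,0,0,0],[0.027,-0.02,0,0,0,0],[0.027,-0.02,0,0,0,0],[0.027,-0.02,0,0,0,0],[0.027,-0.02,0,0,0,0],[0.027,-0.02,0,0,0,0]]], jaw=0.0918)

```text
clock: 1.35
position: [0.3597, -0.3517, 0.2455]
ee_rot: [-3.121, -0.358, 0.001]
force: [0.4, 0.7, 0.5]
width: 0.998
gripper_force: 0.0
```

>>> arm_command(targets=[[[0.027,-0.02,0,0,0,0],[0.027,-0.02,0,0,0,0],[0.027,-0.02,0,0,0,0],[0.027,-0.02,0,0,0,0],[0.027,-0.02,0,0,0,0],[0.027,-0.02,0,0,0,0],[0.027,-0.02,0,0,0,0],[0.027,-0.02,0,0,0,0],[0.02,-0.02,0,0,0,0],[0,0,0,0,0,0]]])

```text
clock: 2.6
position: [0.5492, -0.1213, 0.2453]
ee_rot: [-3.119, -0.365, 0.0]
force: [0.2, -0.7, -0.0]
width: 1.003
gripper_force: 0.0
```

>>> arm_command(targets=[[[0,0,0,0,0,-0.18],[0,0,0,0,0,-0.18],[0,0,0,0,0,-0.18],[0,0,0,0,0,-0.18],[0,0,0,0,0,-0.18],[0,0,0,0,0,-0.18],[0,0,0,0,0,-0.18],[0,0,0,0,0,-0.18],[0,0,0,0,0,-0.18],[0,0,0,0,0,-0.18]]])

```text
clock: 3.85
position: [0.5476, -0.1252, 0.2454]
ee_rot: [-1.653, -2.671, 0.002]
force: [0.3, 0.3, -0.3]
width: 0.998
gripper_force: 0.0
```

>>> arm_command(targets=[[[0,0,0,0,0,-0.18],[0,0,0,0,0,-0.18],[0,0,0,0,0,0],[0,0,0,0,0,0]]])

```text
clock: 4.35
position: [0.548, -0.1246, 0.2455]
ee_rot: [-1.162, -2.919, 0.001]
force: [0.7, 0.5, -0.1]
width: 1.004
gripper_force: 0.0
```

Next I measure the bottle and purple neighbour with the wrist camera.

```bash
cat > m.py <<'E'
from h import *
from scipy.optimize import least_squares
def fit(P):
    f=lambda p:np.hypot(*(P[:,:2]-p).T)-.0165
    o=least_squares(f,P[:,:2].mean(0),loss='soft_l1',f_scale=.001);return o.x.round(4)
def totool(s,t): return R.from_rotvec(s['ee_rot']).inv().apply(np.array(t)-s['position']).round(4)
E
python3 - <<'E'
from m import *
s=arm.observe();w=grab('wrist');cv2.imwrite('pics/w1.png',w['pixels'][...,::-1]);W=cloud(w).reshape(-1,3);W=W[np.isfinite(W[:,2])]
Rm=R.from_rotvec(s['ee_rot']).as_matrix();print(Rm.round(3),s['joints'].round(2))
for c in((.574,-.095),(.508,-.04)):
    d=np.hypot(*(W[:,:2]-c).T);P=W[(d<.035)&(W[:,2]>.012)&(W[:,2]<.066)];T=W[(d<.03)&(W[:,2]>.085)&(W[:,2]<.115)]
    print(len(P),fit(P) if len(P)>20 else '',len(T),T.mean(0).round(4) if len(T) else '', ((T.max(0)+T.min(0))/2).round(4) if len(T) else '')
print(totool(s,(.574,-.095,.06)))
E
```

```text
[[-0.726  0.687 -0.   ]
 [ 0.687  0.726 -0.   ]
 [ 0.    -0.001 -1.   ]] [ 0.64  0.43 -0.71  1.69  0.3   1.14  0.66]
692 [ 0.5759 -0.0941] 235 [ 0.5738 -0.0935  0.0963] [ 0.5748 -0.0939  0.0934]
633 [ 0.5096 -0.0383] 273 [ 0.5092 -0.0395  0.0967] [ 0.5093 -0.039   0.0939]
[0.0014 0.0394 0.1855]
```

View pics/w1.png

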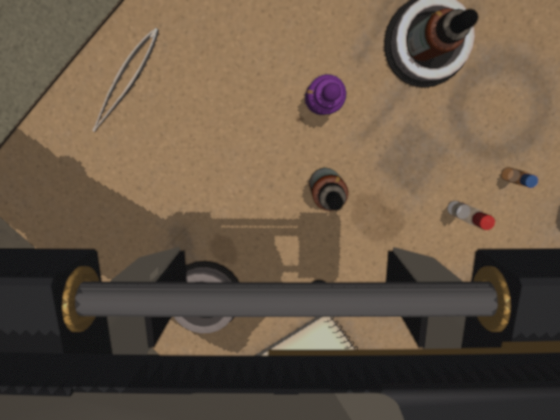

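The wrist picture shows the bottle at (330,190) and the purple one at (327,95). The jaws close along the horizontal, which clears the purple one. I align first, then descend.

>>> arm_command(targets=[[[0.0014,0.02,0,0,0,0],[0,0.02,0,0,0,0],[0,0,0,0,0,0],[0,0,0.03,0,0,0],[0,0,0.03,0,0,0],[0,0,0.02,0,0,0],[0,0,0,0,0,0]]])

```text
clock: 5.28
position: [0.5733, -0.0947, 0.1644]
ee_rot: [-1.156, -2.918, 0.002]
force: [-0.2, 0.0, 0.6]
width: 0.998
gripper_force: 0.0
```

>>> arm_command(targets=[[[0,0,0.02,0,0,0],[0,0,0.02,0,0,0],[0,0,0.02,0,0,0],[0,0,0.02,0,0,0],[0,0,0.015,0,0,0],[0,0,0.01,0,0,0],[0,0,0,0,0,0],[0,0,0,0,0,0]]])

```text
clock: 6.28
position: [0.5751, -0.0937, 0.0612]
ee_rot: [1.155, 2.921, 0.0]
force: [0.5, 0.3, 0.2]
width: 0.993
gripper_force: 0.0
```

```bash
python3 - <<'E'
from m import *
s=arm.observe();print(s['position'],totool(s,(.5745,-.0945,.06)))
w=grab('wrist');cv2.imwrite('pics/w2.png',w['pixels'][...,::-1])
W=cloud(w).reshape(-1,3);W=W[np.isfinite(W[:,2])]
d=np.hypot(*(W[:,:2]-(.574,-.095)).T);P=W[(d<.03)&(W[:,2]>.012)&(W[:,2]<.066)];print(len(P),fit(P))
E
```

```text
[ 0.57511964 -0.09365865  0.06119275] [-0.0001 -0.001   0.0012]
3418 [ 0.5757 -0.0941]
```

View pics/w2.png

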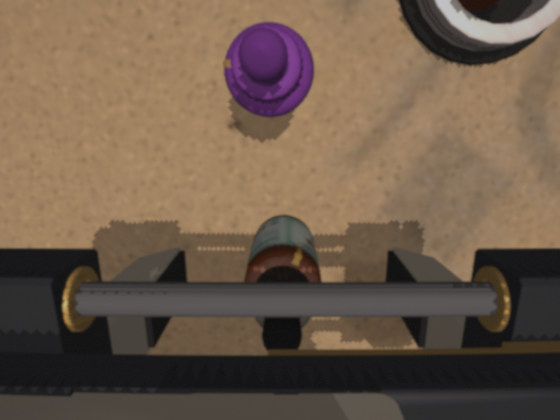

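The bottle is centred between the fingers at (283,270), and the purple one is clear at (268,70). I close gently.

>>> arm_command(targets=[[[0,0,0,0,0,0],[0,0,0,0,0,0],[0,0,0,0,0,0],[0,0,0,0,0,0],[0,0,0,0,0,0],[0,0,0,0,0,0],[0,0,0,0,0,0],[0,0,0,0,0,0]]], jaw=0.025, newtons=12)

```text
clock: 7.32
position: [0.5747, -0.0938, 0.0607]
ee_rot: [1.155, 2.922, -0.0]
force: [-0.1, -0.1, 0.1]
width: 0.35
gripper_force: 12.0
```

>>> arm_command(targets=[[[0,0,-0.005,0,0,0],[0,0,-0.015,0,0,0],[0,0,-0.02,0,0,0],[0,0,-0.02,0,0,0],[0,0,-0.02,0,0,0],[0,0,0,0,0,0],[0,0,0,0,0,0]]])

```text
clock: 8.2
position: [0.5745, -0.094, 0.1406]
ee_rot: [1.155, 2.921, -0.001]
force: [-0.3, -0.3, -1.3]
width: 0.352
gripper_force: 12.0
```

```bash
python3 - <<'E'
from m import *
a=grab('scene');A=cloud(a).reshape(-1,3);B=cloud(grab('side')).reshape(-1,3)
s=arm.observe();print(s['position'],s['width']*.0918,s['gripper_force'])
for W in(A,B):
    W=W[np.isfinite(W[:,2])]
    d=np.hypot(*(W[:,:2]-s['position'][:2]).T);P=W[(d<.025)&(W[:,2]>.05)&(W[:,2]<.115)];print(len(P),P[:,2].min(),fit(P))
    d=np.hypot(*(W[:,:2]-(.5758,-.277)).T);P=W[(d<.042)&(W[:,2]>.019)&(W[:,2]<.03)]
    o=least_squares(lambda p:np.hypot(*(P[:,:2]-p).T)-.0315,(.5758,-.277),loss='soft_l1',f_scale=.002);print('cup',o.x.round(4),P[:,2].max())
print(totool(s,(.5758,-.278,s['position'][2])))
E
```

```text
[ 0.5741991  -0.09388835  0.14003687] 0.03238257454735781 11.991161643527448
138 0.07999241098368104 [ 0.5743 -0.0956]
cup [ 0.5751 -0.2798] 0.026685470255548127
194 0.07789885418112152 [ 0.5731 -0.0938]
cup [ 0.5766 -0.275 ] 0.024889213785717512
[-0.1271 -0.1332  0.    ]
```

The bottle is held and lifted (width 32 mm). I carry it over the cup.

>>> arm_command(targets=[[[-0.012,-0.013,0,0,0,0],[-0.016,-0.017,0,0,0,0],[-0.016,-0.017,0,0,0,0],[-0.016,-0.017,0,0,0,0],[-0.016,-0.017,0,0,0,0],[-0.016,-0.017,0,0,0,0],[-0.016,-0.017,0,0,0,0],[-0.01,-0.01,0,0,0,0],[-0.009,-0.008,0,0,0,0],[0,0,0,0,0,0]]])

```text
clock: 9.55
position: [0.5763, -0.2785, 0.1405]
ee_rot: [-1.157, -2.921, 0.0]
force: [-0.3, 0.5, -1.3]
width: 0.348
gripper_force: 12.0
```

```bash
python3 - <<'E'
from m import *
w=grab('wrist');cv2.imwrite('pics/w3.png',w['pixels'][...,::-1]);b=grab('side');a=grab('scene')
s=arm.observe();print(s['position'],totool(s,(.5758,-.278,.064)))
for W in(cloud(w),cloud(a),cloud(b)):
    W=W.reshape(-1,3);W=W[np.isfinite(W[:,2])]
    d=np.hypot(*(W[:,:2]-(.5758,-.278)).T);P=W[(d<.042)&(W[:,2]>.021)&(W[:,2]<.028)]
    if len(P)<20: print(len(P));continue
    o=least_squares(lambda p:np.hypot(*(P[:,:2]-p).T)-.0315,(.5758,-.278),loss='soft_l1',f_scale=.002);print('cup',len(P),o.x.round(4))
cv2.imwrite('pics/b3.png',np.hstack([cv2.resize(i['pixels'][v:v+100,u:u+130,::-1],None,fx=3,fy=3) for i,u,v in((b,200,110),(a,295,215))]))
E
```

```text
[ 0.57666245 -0.2765181   0.14079915] [-0.0004 -0.0017  0.0768]
cup 2468 [ 0.5787 -0.2772]
cup 314 [ 0.575  -0.2797]
cup 124 [ 0.5764 -0.2752]
```

View pics/b3.png

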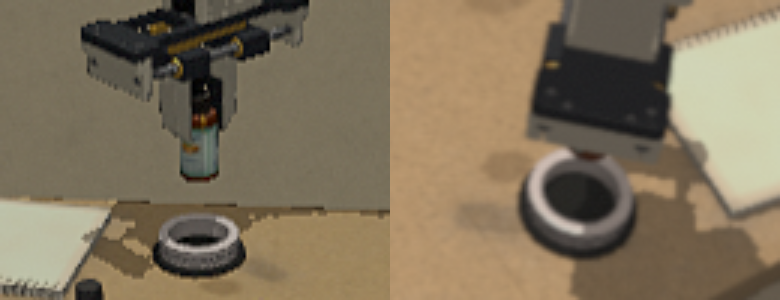

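The bottle hangs upright in the left half and lines up with the cup below it (the cup is seen empty on both sides). The centre is within about 2 mm, so I lower it.

>>> arm_command(targets=[[[0,0,0.015,0,0,0],[0,0,0.02,0,0,0],[0,0,0.015,0,0,0],[0,0,0.01,0,0,0],[0,0,0.008,0,0,0],[0,0,0.004,0,0,0],[0,0,0,0,0,0],[0,0,0,0,0,0]]])

```text
clock: 10.7
position: [0.5768, -0.2778, 0.0692]
ee_rot: [1.155, 2.921, -0.0]
force: [-0.7, -0.1, -0.2]
width: 0.351
gripper_force: 12.0
```

>>> arm_command(targets=[[[0,0,0.002,0,0,0],[0,0,0.001,0,0,0],[0,0,0,0,0,0],[0,0,0,0,0,0]]])

```text
clock: 11.2
position: [0.5765, -0.2776, 0.0658]
ee_rot: [1.155, 2.922, 0.0]
force: [-0.3, 0.6, -1.5]
width: 0.347
gripper_force: 12.0
```

>>> arm_command(targets=[[[0,0,0.001,0,0,0],[0,0,0,0,0,0],[0,0,0,0,0,0]]])

```text
clock: 11.58
position: [0.5765, -0.2776, 0.0648]
ee_rot: [1.155, 2.922, 0.0]
force: [-0.6, -0.0, -1.8]
width: 0.348
gripper_force: 12.0
```

>>> arm_command(targets=[[[0,0,0.001,0,0,0],[0,0,0,0,0,0],[0,0,0,0,0,0]]])

```text
clock: 11.95
position: [0.5768, -0.2779, 0.0646]
ee_rot: [1.155, 2.921, -0.001]
force: [-1.8, 0.0, 6.4]
width: 0.348
gripper_force: 12.0
```

There is contact with the floor (+6 N). I release, then retreat straight up.

>>> arm_command(targets=[[[0,0,0,0,0,0],[0,0,0,0,0,0],[0,0,0,0,0,0],[0,0,0,0,0,0],[0,0,0,0,0,0],[0,0,0,0,0,0],[0,0,0,0,0,0],[0,0,0,0,0,0]]], jaw=0.0918)

```text
clock: 12.95
position: [0.5764, -0.2777, 0.0637]
ee_rot: [1.155, 2.922, -0.0]
force: [0.5, 0.7, -0.0]
width: 0.999
gripper_force: 0.0
```

>>> arm_command(targets=[[[0,0,-0.01,0,0,0],[0,0,-0.02,0,0,0],[0,0,-0.03,0,0,0],[0,0,-0.03,0,0,0],[0,0,-0.03,0,0,0],[0,0,-0.03,0,0,0],[0,0,-0.02,0,0,0],[0,0,0,0,0,0],[0,0,0,0,0,0],[0,0,0,0,0,0]]])

```text
clock: 14.2
position: [0.5759, -0.2776, 0.2329]
ee_rot: [-1.154, -2.92, 0.0]
force: [-0.2, -0.1, 0.5]
width: 0.999
gripper_force: 0.0
```

```bash
python3 - <<'E'
from m import *
w=grab('wrist');b=grab('side');a=grab('scene');print(arm.observe()['position'])
for W in(cloud(w),cloud(a),cloud(b)):
    W=W.reshape(-1,3);W=W[np.isfinite(W[:,2])]
    for c in((.5768,-.2778),(.537,.0635)):
        d=np.hypot(*(W[:,:2]-c).T);P=W[(d<.025)&(W[:,2]>.03)&(W[:,2]<.07)];T=W[(d<.025)&(W[:,2]>.03)&(W[:,2]<.13)]
        if len(P)>20:print(c,fit(P),T[:,2].max().round(4))
cv2.imwrite('pics/f.png',np.hstack([cv2.resize(i['pixels'][v:v+150,u:u+130,::-1],None,fx=3,fy=3) for i,u,v in((b,210,140),(a,260,160))]))
E
```

```text
[ 0.57618419 -0.27754911  0.23304804]
(0.5768, -0.2778) [ 0.5781 -0.2784] 0.1059
(0.5768, -0.2778) [ 0.5749 -0.2786] 0.1056
(0.537, 0.0635) [0.5373 0.0638] 0.1052
(0.5768, -0.2778) [ 0.5751 -0.2783] 0.1044
(0.537, 0.0635) [0.5363 0.0645] 0.1037
```

View pics/f.png

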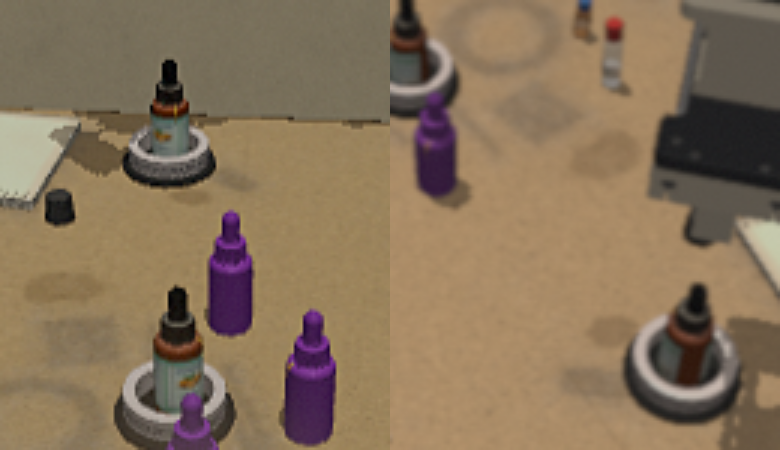

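The picture shows the bottle upright and centred in its cup, at (170,120) in the left half and (690,340) in the right. The other bottle has not moved and the gripper is clear.

```bash
python3 -c "
from cell import arm
print(arm.sign_off())"
```

```text
the job is handed in; nothing more can be done
None
```

The left-out amber bottle now stands upright, released and roughly centred in the cup that was empty; the other bottle was not disturbed, and the job is handed in (no verdict was returned).

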